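# Put a pile of radio batteries on the analyser

## Task

The radio battery packs that came in are piled on the grey rubber mat. Take the pile apart from the top and lay each pack on the analyser bay with the pad of its own colour: label up, flat and centred on the pad, in line with it, its gold contacts towards that bay's probe arm, and let go of it. The bottom two packs lie tight together, with no finger room between them until one has been slid out endways; never pull or lift a pack while another still lies on it, and let none tumble over.

Things in the scene. Friction and masses are not known exactly. Their poses are not given: they have to be found in the camera images.
- blue_pack_center (a point): black battery pack, blue label on its top, 116 x 54 x 22 mm (long along x, wide along y, thick along z), 0.18 kg; the point is its centre, half-way up. x runs along its length to the end with four gold contacts (in a row on the top edge and end face), z up. At the start one of the two bottom packs, which lie side by side on the 3 mm thick mat, long edges touching, ends flush, contacts at the same end; the bench beyond that end is clear for 100 mm.
- yellow_pack_center (a point): black battery pack, yellow label on its top, 116 x 54 x 22 mm (long along x, wide along y, thick along z), 0.18 kg; the point is its centre, half-way up. x runs along its length to the end with four gold contacts (in a row on the top edge and end face), z up. At the start one of the two bottom packs, which lie side by side on the 3 mm thick mat, long edges touching, ends flush, contacts at the same end; the bench beyond that end is clear for 100 mm.
- green_pack_center (a point): black battery pack, green label on its top, 116 x 54 x 22 mm (long along x, wide along y, thick along z), 0.18 kg; the point is its centre, half-way up. x runs along its length to the end with four gold contacts (in a row on the top edge and end face), z up. At the start it lies crosswise over the middle of the two bottom packs.
- red_pack_center (a point): black battery pack, red label on its top, 84 x 46 x 20 mm (long along x, wide along y, thick along z), 0.12 kg; the point is its centre, half-way up. x runs along its length to the end with four gold contacts (in a row on the top edge and end face), z up. At the start it lies on top of the green pack, at the top of the pile, more or less crosswise to it.
- blue_bay (a point): analyser bay with the blue pad (124 x 66 mm, level, 53 mm above the bench). The point is at the bay's head, at pad height, before the fixed probe-arm post; x points along the bay from pad to post, z up. Pad centre: 66 mm from the point along -x. Post: 33 mm tall, 7 mm beyond the point; its arm leans away, 75 mm high. Four parallel bays side by side, 96 mm apart; low black plate around each pad.
- yellow_bay (a point): analyser bay with the yellow pad (124 x 66 mm, level, 53 mm above the bench). The point is at the bay's head, at pad height, before the fixed probe-arm post; x points along the bay from pad to post, z up. Pad centre: 66 mm from the point along -x. Post: 33 mm tall, 7 mm beyond the point; its arm leans away, 75 mm high. Four parallel bays side by side, 96 mm apart; low black plate around each pad.
- green_bay (a point): analyser bay with the green pad (124 x 66 mm, level, 53 mm above the bench). The point is at the bay's head, at pad height, before the fixed probe-arm post; x points along the bay from pad to post, z up. Pad centre: 66 mm from the point along -x. Post: 33 mm tall, 7 mm beyond the point; its arm leans away, 75 mm high. Four parallel bays side by side, 96 mm apart; low black plate around each pad.
- red_bay (a point): analyser bay with the red pad (124 x 66 mm, level, 53 mm above the bench). The point is at the bay's head, at pad height, before the fixed probe-arm post; x points along the bay from pad to post, z up. Pad centre: 66 mm from the point along -x. Post: 33 mm tall, 7 mm beyond the point; its arm leans away, 75 mm high. Four parallel bays side by side, 96 mm apart; low black plate around each pad.
There are look-alikes about, which are no part of the job. What is shaped like the part that bears yellow_pack_center but orange is not meant.

How it is judged:
At the end, for the whole second after the job is handed in: Each of the four packs lies at rest, label up and flat, on the pad of its own colour: its centre within 12 mm of the pad's centre along and across the bay, at the height of a pack lying on the pad (within 3 mm), in line with the bay within 0.2 rad, its gold contacts at the probe-arm end (x of blue_pack_center in the frame of blue_bay between -0.078 and -0.054 m and y of blue_pack_center in the frame of blue_bay between -0.012 and 0.012 m and z of blue_pack_center in the frame of blue_bay between 0.008 and 0.014 m and x of blue_bay in the frame of blue_pack_center above 0.04 m and angle between the x axis of blue_pack_center and the x axis of blue_bay, either way round below 0.2 rad and angle between each of blue_pack_center, yellow_pack_center, green_pack_center, red_pack_center's own z axis and vertical below 0.1 rad and linear speed of each of blue_pack, yellow_pack, green_pack, red_pack below 0.02 m/s and angular speed of each of blue_pack, yellow_pack, green_pack, red_pack below 0.2 rad/s and x of yellow_pack_center in the frame of yellow_bay between -0.078 and -0.054 m and y of yellow_pack_center in the frame of yellow_bay between -0.012 and 0.012 m and z of yellow_pack_center in the frame of yellow_bay between 0.008 and 0.014 m and x of yellow_bay in the frame of yellow_pack_center above 0.04 m and angle between the x axis of yellow_pack_center and the x axis of yellow_bay, either way round below 0.2 rad and x of green_pack_center in the frame of green_bay between -0.078 and -0.054 m and y of green_pack_center in the frame of green_bay between -0.012 and 0.012 m and z of green_pack_center in the frame of green_bay between 0.008 and 0.014 m and x of green_bay in the frame of green_pack_center above 0.04 m and angle between the x axis of green_pack_center and the x axis of green_bay, either way round below 0.2 rad and x of red_pack_center in the frame of red_bay between -0.078 and -0.054 m and y of red_pack_center in the frame of red_bay between -0.012 and 0.012 m and z of red_pack_center in the frame of red_bay between 0.007 and 0.013 m and x of red_bay in the frame of red_pack_center above 0.04 m and angle between the x axis of red_pack_center and the x axis of red_bay, either way round below 0.2 rad); the robot touches nothing.
It fails at once if a pack tumbles (tips more than 45 degrees) (angle between any of blue_pack_center, yellow_pack_center, green_pack_center, red_pack_center's own z axis and vertical above 0.785 rad).
It fails at once if a pack is pulled or lifted away while another still lies on it ((distance of blue_pack_center from where it was at the start of the episode above 0.04 m and distance of green_pack_center from where it was at the start of the episode below 0.03 m) or (distance of yellow_pack_center from where it was at the start of the episode above 0.04 m and distance of green_pack_center from where it was at the start of the episode below 0.03 m) or (distance of green_pack_center from where it was at the start of the episode above 0.04 m and distance of red_pack_center from where it was at the start of the episode below 0.03 m) or (distance of green_pack_center from where it was at the start of the episode above 0.04 m and distance between red_pack_center and green_pack_center below 0.035 m)).
It also fails if it takes over 125 s, if anything falls off the work surface, if the arm or the gripper's body presses on something with over 40 N, if the wrist force passes 120 N, or if a joint passes its speed limit or range.

## Robot

A 7-joint arm with a two-finger parallel gripper is mounted at the origin on the work surface. World frame = base frame: x ahead of the robot, y to its left, z up, the work surface at z = 0. Lengths are in m, angles in rad, forces in N, time in s.
With the tool pointing down it reaches from about 0.4 to 0.875 m from the base axis. Payload 19.3 kg.
Tool frame: the origin (TCP) lies midway between the tips of the shut fingers; the grasp point (between the pads) lies 19 mm behind it (tcp_to_grasp is the z of the grasp point in the tool frame, in m); z points along the fingers, y is the line along which they close (so a half turn about z gives the same grasp; the last joint's range is limited). The gripper opens to 85 mm and grips with 20 to 120 N. Pads are 22 mm wide; open, the fingers measure 114 mm over their backs; the gripper's body (76 mm by 85 mm) begins 54 mm behind the grasp point. The pads swing forward as they close: fully open they stand 13 mm farther back than shut.
Start: joints at [1.048, 0.521, -0.036, 1.599, 0.021, 1.021, -0.113], TCP at [0.273, -0.562, 0.231] pointing down, gripper open.
Joint ranges: [-2.91, 2.91], [-0.3, 2.13], [-1.5, 1.42], [0.17, 2.43], [-1.26, 4.41], [0.16, 1.93], [-2.52, 2.52]. Speed limits (rad/s): [1.89, 1.89, 2.39, 2.39, 3.01, 3.01, 3.01].

## Interface

Orientations are given as [roll, pitch, yaw] about the fixed x, y, z axes, in that order (R = Rz(yaw) Ry(pitch) Rx(roll)).
In Python, from workcell import * gives the robot as it stands.
- The arm moves only by the tool send_rows, never from a script. Its argument "increments" is a list of rows, each a list of 3 entries, a list of its own where there are three numbers: the shift along the tool's x, y, z in mm, then the turn, a rotation vector about the tool's x, y, z in degrees, then the gripper's target within -1 to 1 (fully open at 1, half-way at 0, shut at -1). In form: [[[x, y, z], [wx, wy, wz], grip], ...]. A call has 1 to 10 rows; each row is the pose to reach, as a shift and turn from the pose commanded when the call began, along the tool's axes at that moment; what a row does not reach only later rows make up. A row lasts 1/10 s, in which the tool goes at most 50 mm and 8.59 degrees, less where a joint would pass 70% of its speed; a pose out of reach is approached as far as the arm can. A call with a gripper value outside its range is refused whole. The fingers move at their own pace and stop on an object; "newtons" is the grip in N (left out, the last holds). Time passes only in rows, so rows that repeat a pose let the fingers close. It gives the time, the measured TCP pose, the force, the opening and the grip force at its end, in the units of the state.
- observe(): the state, without advancing time (a new reading comes with each control period).
- grab_frame(name): name is "scene" or "top" or "wrist"; returns the picture (420x560x3 uint8, blue, green, red); there is no depth.
- camera_params(name): a dict with "fovy" (degrees; the focal length in pixels is half the picture's height over the tangent of half this angle, whatever the lens; pixels are square), "cx", "cy" (the principal point, pixels), "distortion" ([k1, k2, p1, p2, k3] as OpenCV has them; the pictures are not rectified), "extrinsics" (4x4, takes a point from world to camera coordinates). Camera axes: x right, y down, z forward; pixel columns grow to the right and rows downward; lengths in m; the calibration is good to about 2 mm. A picture is of the moment at which its call begins: read the wrist's pose just before it. camera_params takes no time and is no camera call; for the wrist camera it gives the pose at the moment of the call.
- job_done(): hands the job in; it is judged then, once.
The state is a dict: "clock": time; "qpos": joint angles; "qd": joint speeds; "joint_efforts": joint torques, N m; "position": TCP position; "tool_rot": TCP orientation; "force": force on the tool from outside, world axes, zero at the start; "moment": the same for the moment, N m; "grip_width": finger opening in m; "finger_force": force on a finger pad.
Only numpy, scipy, OpenCV 4.12 (cv2) and the standard library are available. Lean on these libraries where they do the work, as an engineer would, in place of code of your own. Each camera call takes 0.05 s, during which the arm holds its last target. There are 200 camera calls.

## Working session

There is one attempt and no reset: what is moved stays moved. The work goes in short steps, Python scripts to look and compute and a tool call to move; the robot and the scene stay as the last step left them, time stands still between calls to the robot, and variables do not carry over. Pictures are saved under pics/ and viewed, at most 14 in all, crops included, and the job is handed in when it is done.

Besides the shell and the picture viewer there is one more tool, called as name(argument=value, ...), one argument or row to a line, values as JSON. send_rows: Moves the arm, as the interface text tells. Its arguments: {"type":"object","properties":{"increments":{"type":"array"},"newtons":{"type":"number"}},"required":["increments"]}

```bash
mkdir -p pics; ls
python3 - <<'E'
from workcell import *
import cv2
print(observe())
for n in("scene","top"):
    p=camera_params(n);print(n,p)
    cv2.imwrite(f"pics/{n}0.png",grab_frame(n))
E
```

```text
pics
{'clock': 0.0, 'qpos': array([ 1.04783762,  0.52200821, -0.03634363,  1.60001713,  0.02122925,
        1.02109655, -0.11279206]), 'qd': array([-1.10061619e-03,  5.41877687e-04, -1.19704993e-03,  2.08022956e-03,
       -6.28910550e-04,  6.72257024e-05, -2.12698087e-03]), 'joint_efforts': array([-2.13921489e-04, -9.27121639e+01,  1.97964169e+00, -3.69933379e+01,
        1.78242638e-02,  8.01956572e-03, -5.14354213e-05]), 'position': array([ 0.27322205, -0.56173428,  0.23072591]), 'tool_rot': array([-3.14045360e+00,  9.88229789e-05,  4.52786260e-01]), 'force': array([-1.40714023,  0.57689539,  0.13073039]), 'moment': array([-0.03615709, -0.07724591,  0.00293887]), 'finger_force': 0.0, 'grip_width': 0.08548948646950066}
scene {'fovy': 50.49362993024778, 'cx': 278.20791649872757, 'cy': 207.4504226172341, 'distortion': array([-0.0329535,  0.       ,  0.       ,  0.       ,  0.       ]), 'extrinsics': array([[-0.7045992 ,  0.70923765, -0.02284554,  0.27791873],
       [ 0.41837312,  0.38920228, -0.82066163, -0.15477932],
       [-0.57315259, -0.58779549, -0.57095758,  1.65228946],
       [ 0.        ,  0.        ,  0.        ,  1.        ]])}
top {'fovy': 51.446973153138714, 'cx': 268.9832573440846, 'cy': 214.55292700271036, 'distortion': array([-0.02129807,  0.        ,  0.        ,  0.        ,  0.        ]), 'extrinsics': array([[ 0.02425824, -0.99967758, -0.00750121,  0.07963631],
       [-0.98962099, -0.02294975, -0.14185773,  0.45640998],
       [ 0.14163984,  0.01086458, -0.98985863,  1.02260251],
       [ 0.        ,  0.        ,  0.        ,  1.        ]])}
```

View pics/scene0.png

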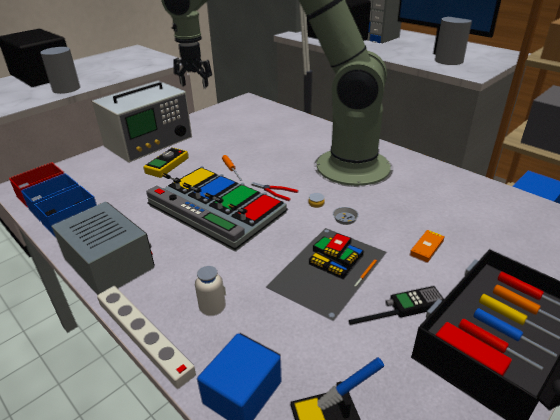

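View pics/top0.png

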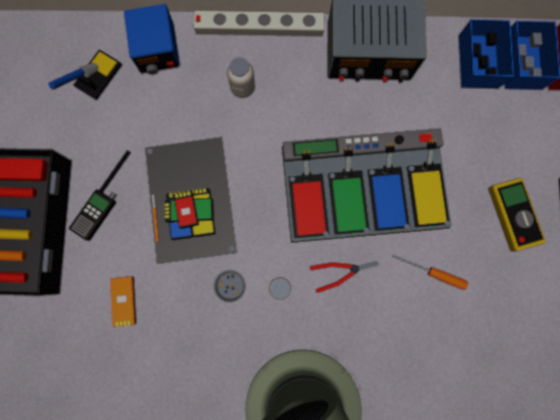

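The overview shows bays at about (308–430, 200) with posts towards +x, left to right red, green, blue, yellow. The pile is at about (190, 212). I'll enlarge both areas.

Run:
```python
import cv2
im=cv2.imread("pics/top0.png")
cv2.imwrite("pics/c1.png",cv2.resize(im[175:250,145:245],None,fx=8,fy=8,interpolation=cv2.INTER_CUBIC))
cv2.imwrite("pics/c2.png",cv2.resize(im[125:245,280:455],None,fx=4.5,fy=4.5,interpolation=cv2.INTER_CUBIC))
```

```text
(no output)
```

View pics/c1.png

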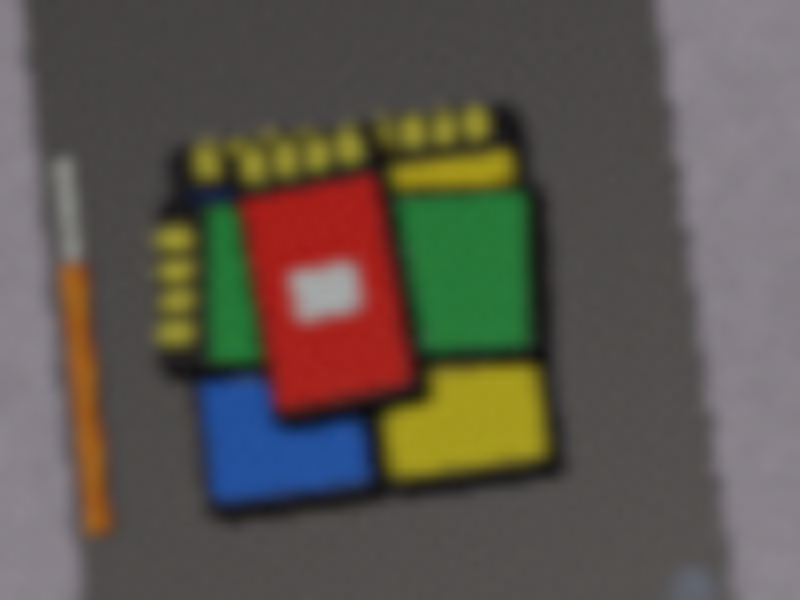

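View pics/c2.png

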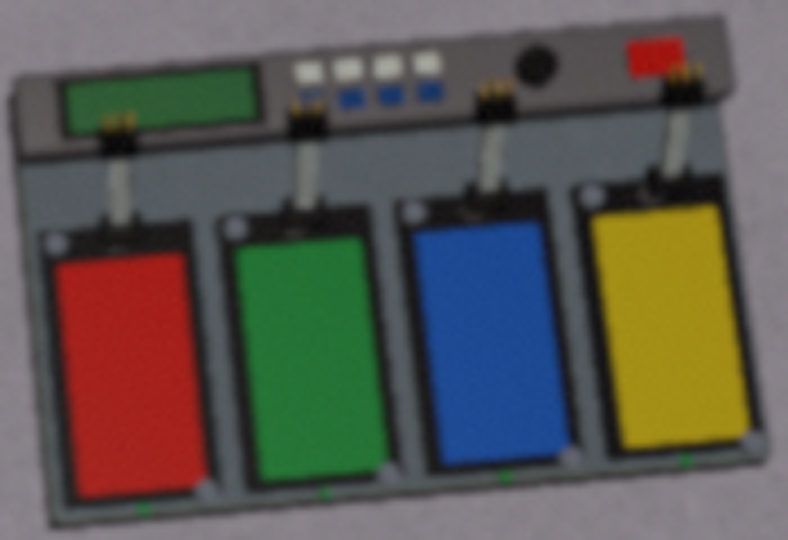

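```bash
cat > h.py <<'E'
from workcell import *
import numpy as np, cv2
from scipy.spatial.transform import Rotation as R
def K(p,h=420):
    f=h/2/np.tan(np.radians(p["fovy"]/2)); return np.array([[f,0,p["cx"]],[0,f,p["cy"]],[0,0,1]])
def ray(p,px,z):
    u=cv2.undistortPoints(np.float64(px).reshape(-1,1,2),K(p),p["distortion"]).reshape(-1,2)
    E=np.array(p["extrinsics"]);Rm=E[:3,:3];c=-Rm.T@E[:3,3]
    d=np.c_[u,np.ones(len(u))]@Rm
    return c+d*((z-c[2])/d[:,2])[:,None]
def proj(p,X):
    E=np.array(p["extrinsics"]);return cv2.projectPoints(np.float64(X).reshape(-1,1,3),cv2.Rodrigues(E[:3,:3])[0],E[:3,3],K(p),p["distortion"])[0].reshape(-1,2)
def go(x,y,z,yaw):
    "shift mm, turn deg, in tool axes from the present pose"
    o=observe();T=R.from_euler("xyz",o["tool_rot"]);G=R.from_euler("xyz",[np.pi,0,yaw])
    print("go",np.round(T.inv().apply(np.array([x,y,z])-o["position"])*1e3,1),np.round((T.inv()*G).as_rotvec(degrees=True),2))
E
cat > m.py <<'E'
from h import *
p=camera_params("top")
def un(a,f,o): return (np.array(a)+.5)/f-.5+np.array(o)
for n,q in dict(red=[(55,262),(187,252),(213,487),(78,499)],green=[(235,247),(362,237),(389,469),(261,482)],blue=[(411,231),(538,221),(566,453),(440,466)],yellow=[(590,216),(718,205),(750,438),(621,450)]).items():
    w=ray(p,un(q,4.5,(280,125)),.053)
    d=(w[0]+w[1]-w[2]-w[3])/2
    print("pad",n,w.mean(0).round(4),"len",np.linalg.norm(d).round(4),"wid",np.linalg.norm((w[0]+w[3]-w[1]-w[2])/2).round(4),"yaw",np.arctan2(d[1],d[0]).round(3))
for n,z,q in [("redlabel",.067,[(242,197),(382,175),(415,388),(280,412)]),("greenlabel(contact end first)",.047,[(205,362),(205,203),(530,192),(535,350)]),
  ("bottom block low corners",.025,[(208,512),(380,492),(560,468)]),("redlow edge",.067,[(282,418),(422,392)]),("green right edge",.047,[(540,190),(548,358)])]:
    w=ray(p,un(q,8,(145,175)),z);print(n,w[:,:2].round(4).tolist(),w.mean(0).round(4))
E
python3 m.py
```

```text
pad red [ 0.4702 -0.005   0.053 ] len 0.1268 wid 0.0709 yaw 0.113
pad green [ 0.481  -0.0994  0.053 ] len 0.1257 wid 0.0679 yaw 0.11
pad blue [ 0.4918 -0.1932  0.053 ] len 0.126 wid 0.0676 yaw 0.105
pad yellow [ 0.5024 -0.2895  0.053 ] len 0.1264 wid 0.069 yaw 0.105
redlabel [[0.481, 0.3132], [0.4885, 0.2721], [0.4255, 0.2593], [0.4175, 0.2985]] [0.4531 0.2858 0.067 ]
greenlabel(contact end first) [[0.4342, 0.3262], [0.4824, 0.3289], [0.488, 0.2311], [0.4401, 0.2275]] [0.4612 0.2784 0.047 ]
bottom block low corners [[0.3911, 0.3279], [0.3985, 0.2759], [0.4071, 0.2215]] [0.3989 0.2751 0.025 ]
redlow edge [[0.4157, 0.2978], [0.4243, 0.2572]] [0.42   0.2775 0.067 ]
green right edge [[0.4886, 0.2281], [0.4378, 0.2235]] [0.4632 0.2258 0.047 ]
```

The crop shows the red pack on top (label corners about (242,197)–(415,388) in the crop), its contacts towards +x. Green's contacts are towards +y. Blue lies left and yellow right underneath, both with contacts towards +x. Next I'll move over the pile and look with the wrist camera.

Run:
```python
from h import *
go(.5,-.2,.25,.2);go(.455,.283,.25,.2)
```

```text
go [ 362.1 -226.1  -19. ] [-6.000e-02  1.000e-02  1.448e+01]
go [ 532.9 -680.2  -18.6] [-6.000e-02  1.000e-02  1.448e+01]
```

send_rows(
  increments=[
    [[40, -25, -19], [0, 0, 4], 1],
    [[80, -50, -19], [0, 0, 8], 1],
    [[120, -75, -19], [0, 0, 12], 1],
    [[160, -100, -19], [0, 0, 14.5], 1],
    [[200, -125, -19], [0, 0, 14.5], 1],
    [[240, -150, -19], [0, 0, 14.5], 1],
    [[280, -175, -19], [0, 0, 14.5], 1],
    [[320, -200, -19], [0, 0, 14.5], 1],
    [[362, -226, -19], [0, 0, 14.5], 1],
    [[362, -226, -19], [0, 0, 14.5], 1],
  ],
)

```text
clock: 1.1
position: [0.5031, -0.194, 0.2501]
tool_rot: [-3.139, -0.001, 0.208]
force: [-0.7, -1.7, 0.0]
grip_width: 0.0854
finger_force: 0.0
```

Run:
```python
from h import *
print(observe()["position"],observe()["tool_rot"],observe()["clock"])
go(.455,.283,.25,.2)
```

```text
[ 0.5031492  -0.19401213  0.25006933] [-3.13937076e+00 -1.41206908e-03  2.07956439e-01] 1.1
go [  51.4 -476.7    1.2] [-0.13 -0.08  0.46]
```

send_rows(
  increments=[
    [[52, -482, 0], [0, 0, 0], 1],
    [[52, -482, 0], [0, 0, 0], 1],
    [[52, -482, 0], [0, 0, 0], 1],
    [[52, -482, 0], [0, 0, 0], 1],
    [[52, -482, 0], [0, 0, 0], 1],
    [[52, -482, 0], [0, 0, 0], 1],
    [[52, -482, 0], [0, 0, 0], 1],
    [[52, -482, 0], [0, 0, 0], 1],
    [[52, -482, 0], [0, 0, 0], 1],
    [[52, -482, 0], [0, 0, 0], 1],
  ],
)

```text
clock: 2.1
position: [0.4543, 0.2856, 0.2502]
tool_rot: [-3.141, 0.0, 0.202]
force: [0.7, -1.3, -0.5]
grip_width: 0.0857
finger_force: 0.0
```

send_rows(
  increments=[
    [[0, 0, 0], [0, 0, 0], 1],
    [[0, 0, 0], [0, 0, 0], 1],
  ],
)

```text
clock: 2.3
position: [0.4551, 0.2826, 0.2499]
tool_rot: [3.141, 0.001, 0.201]
force: [0.0, -0.6, -0.3]
grip_width: 0.0855
finger_force: 0.0
```

Run:
```python
from h import *
o=observe();print(o["position"],o["tool_rot"],o["clock"])
p=camera_params("wrist");np.save("w1.npy",p,allow_pickle=True)
im=grab_frame("wrist");cv2.imwrite("pics/w1.png",im)
print(p)
```

```text
[0.45507304 0.28256375 0.24985013] [3.14121663e+00 8.38530396e-04 2.01056764e-01] 2.3
{'fovy': 58.33922291340008, 'cx': 282.7934941745179, 'cy': 216.06842003792653, 'distortion': array([-0.01415549,  0.        ,  0.        ,  0.        ,  0.        ]), 'extrinsics': array([[ 1.98635825e-01, -9.80073232e-01,  5.17830829e-04,
         1.87220595e-01],
       [-9.30456018e-01, -1.88413646e-01,  3.14248146e-01,
         4.31072813e-01],
       [-3.07888630e-01, -6.29027585e-02, -9.49340737e-01,
         5.55075804e-01],
       [ 0.00000000e+00,  0.00000000e+00,  0.00000000e+00,
         1.00000000e+00]])}
```

View pics/w1.png

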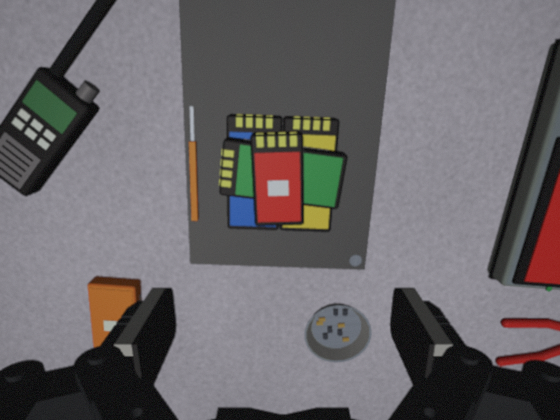

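The wrist view shows the pile at about (220–345, 112–232). The red pack runs from (252,133) to (303,224), contacts at the top. I'll enlarge it.

Run:
```python
import cv2
im=cv2.imread("pics/w1.png")
cv2.imwrite("pics/c3.png",cv2.resize(im[105:240,210:355],None,fx=4.4,fy=4.4,interpolation=cv2.INTER_CUBIC))
```

```text
(no output)
```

View pics/c3.png

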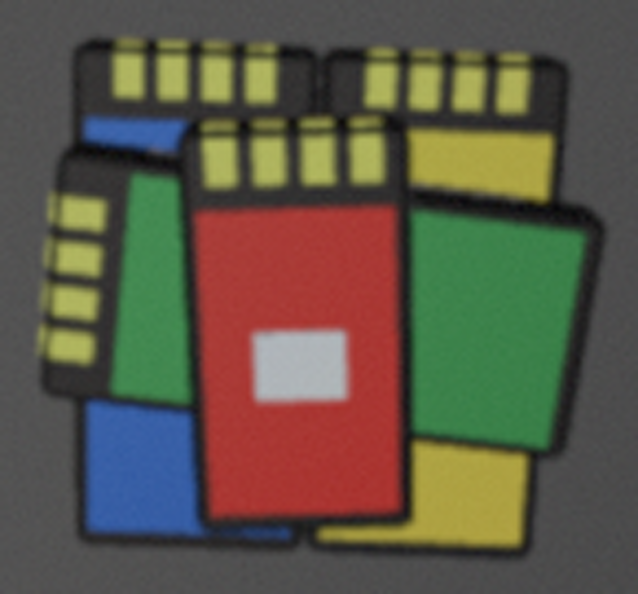

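```bash
cat > m2.py <<'E'
from h import *
p=np.load("w1.npy",allow_pickle=True).item()
for n,z,q in [("red",.067,[(185,132),(407,125),(410,520),(204,524)]),("green",.047,[(40,393),(62,155),(602,213),(557,453)]),
 ("blue",.025,[(76,50),(314,56),(300,543),(80,540)]),("yellow",.025,[(328,57),(568,66),(527,552),(312,547)])]:
    w=ray(p,(np.array(q)+.5)/4.4-.5+(210,105),z)
    d=(w[0]+w[1]-w[2]-w[3])/2;e=(w[0]+w[3]-w[1]-w[2])/2
    print(n,w.mean(0).round(4),"len",np.linalg.norm(d).round(4),"wid",np.linalg.norm(e).round(4),"yaw",np.arctan2(d[1],d[0]).round(3),np.arctan2(-e[0],e[1]).round(3))
E
python3 m2.py; python3 -c "
from h import *
go(.4605,.286,.1,.2)"
```

```text
red [0.4614 0.2887 0.067 ] len 0.0804 wid 0.0428 yaw 0.224 0.226
green [0.4631 0.2861 0.047 ] len 0.1124 wid 0.0518 yaw 1.657 1.633
blue [0.4524 0.3125 0.025 ] len 0.1116 wid 0.0514 yaw 0.165 0.18
yellow [0.4613 0.259  0.025 ] len 0.1119 wid 0.0512 yaw 0.163 0.169
go [  5.9  -3.4 150. ] [ 0.04  0.04 -0.03]
```

send_rows(
  increments=[
    [[6.8, -3.2, 40], [0, 0, -1.1], 1],
    [[6.8, -3.2, 80], [0, 0, -1.1], 1],
    [[6.8, -3.2, 120], [0, 0, -1.1], 1],
    [[6.8, -3.2, 150], [0, 0, -1.1], 1],
    [[6.8, -3.2, 170], [0, 0, -1.1], 1],
    [[6.8, -3.2, 185], [0, 0, -1.1], 1],
    [[6.8, -3.2, 192], [0, 0, -1.1], 1],
    [[6.8, -3.2, 197], [0, 0, -1.1], 1],
    [[6.8, -3.2, 197], [0, 0, -1.1], 1],
    [[6.8, -3.2, 197], [0, 0, -1.1], 0.4],
  ],
  newtons=40,
)

```text
clock: 3.35
position: [0.4619, 0.2867, 0.054]
tool_rot: [-3.141, -0.001, 0.219]
force: [0.5, -0.4, 0.0]
grip_width: 0.0732
finger_force: 0.0
```

send_rows(
  increments=[
    [[0, 0, 0], [0, 0, 0], 0.3],
    [[0, 0, 0], [0, 0, 0], 0.1],
    [[0, 0, 0], [0, 0, 0], -0.1],
    [[0, 0, 0], [0, 0, 0], -0.3],
    [[0, 0, 0], [0, 0, 0], -0.5],
    [[0, 0, 0], [0, 0, 0], -1],
    [[0, 0, 0], [0, 0, 0], -1],
    [[0, 0, 0], [0, 0, 0], -1],
  ],
)

```text
clock: 4.15
position: [0.4617, 0.2869, 0.054]
tool_rot: [-3.141, -0.001, 0.219]
force: [-1.9, -1.5, 10.5]
grip_width: 0.0451
finger_force: 40.0
```

Run:
```python
from h import *
o=observe();print(o)
p=camera_params("wrist");np.save("w2.npy",p,allow_pickle=True)
cv2.imwrite("pics/w2.png",grab_frame("wrist"))
```

```text
{'clock': 4.15, 'qpos': array([-0.48965296,  0.65877392, -0.24161679,  1.93350062,  0.27108339,
        0.57962632, -2.26245362]), 'qd': array([-7.14572799e-04,  2.20981341e-03, -3.17066713e-04, -2.47053656e-04,
       -4.21323782e-04,  2.80395420e-05, -4.69137844e-04]), 'joint_efforts': array([-1.65466215e-01, -8.63641906e+01, -2.46492192e+00, -2.23549443e+01,
        1.41415922e-01, -7.18794297e-01,  3.54561175e-02]), 'position': array([0.46171338, 0.28694196, 0.05399351]), 'tool_rot': array([-3.14140300e+00, -8.17064267e-04,  2.18797250e-01]), 'force': array([-1.86433198, -1.5267768 , 10.53985575]), 'moment': array([-0.23369053,  0.42069439, -0.0501346 ]), 'finger_force': 40.0470507144928, 'grip_width': 0.04507098738341831}
```

View pics/w2.png

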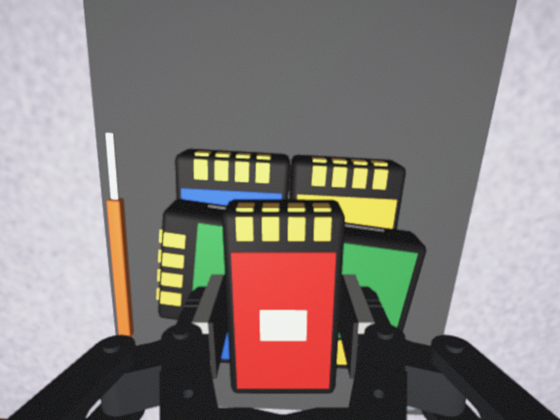

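Red is gripped at 45 mm, with its outline at (226,207), (343,205), (334,390), (233,391). I'll work out its offset in the hand and the move to the pad.

```bash
cat >> h.py <<'E'
def inhand(f,q,z):
    p=np.load(f,allow_pickle=True).item();w=ray(p,q,z);d=(w[0]+w[1]-w[2]-w[3])/2
    o=observe();T=R.from_euler("xyz",o["tool_rot"])
    yaw=np.arctan2(d[1],d[0]);off=T.inv().apply(w.mean(0)-o["position"])
    print("centre",w.mean(0).round(4),"len",np.linalg.norm(d).round(4),"yaw",yaw.round(3),"offset in tool mm",(off*1e3).round(1),"dyaw",(yaw-o["tool_rot"][2]).round(3))
BAY=dict(red=(.4701,-.0037),green=(.4809,-.0991),blue=(.4917,-.1945),yellow=(.5025,-.2899))
def over(c,dx,z):
    x,y=BAY[c];a=.1127
    go(x-dx*np.cos(a),y-dx*np.sin(a),z,a)
E
python3 - <<'E'
from h import *
inhand("w2.npy",[(226,207),(343,205),(334,390),(233,391)],.067)
over("red",.000,.2)
E
```

```text
centre [0.4633 0.2876 0.067 ] len 0.0821 yaw 0.214 offset in tool mm [  1.7  -0.4 -13. ] dyaw -0.005
go [ -54.8  285.5 -146.1] [-0.01 -0.05  6.08]
```

send_rows(
  increments=[
    [[0, 0, -10], [0, 0, 0], -1],
    [[0, 0, -40], [0, 0, 0], -1],
    [[0, 0, -80], [0, 0, 0], -1],
    [[0, 30, -100], [0, 0, 0], -1],
    [[-10, 75, -100], [0, 0, 1], -1],
    [[-22, 120, -100], [0, 0, 3], -1],
    [[-34, 165, -100], [0, 0, 5], -1],
    [[-45, 210, -100], [0, 0, 6], -1],
    [[-56.5, 255, -100], [0, 0, 6.1], -1],
    [[-56.5, 285.5, -100], [0, 0, 6.1], -1],
  ],
)

```text
clock: 5.2
position: [0.4673, -0.0075, 0.154]
tool_rot: [3.141, 0.0, 0.11]
force: [0.8, 0.7, -0.6]
grip_width: 0.0445
finger_force: 42.2
```

send_rows(
  increments=[
    [[0, 0, 0], [0, 0, 0], -1],
    [[0, 0, 0], [0, 0, 0], -1],
  ],
)

```text
clock: 5.4
position: [0.4684, -0.0045, 0.1538]
tool_rot: [-3.141, -0.001, 0.111]
force: [-0.2, 0.7, -1.1]
grip_width: 0.0449
finger_force: 42.2
```

Run:
```python
from h import *
o=observe();print(o["clock"],o["grip_width"],o["force"])
p=camera_params("wrist");np.save("w3.npy",p,allow_pickle=True)
cv2.imwrite("pics/w3.png",grab_frame("wrist"))
over("red",.0017,.061)
```

```text
5.4 0.044909497664615 [-0.15801741  0.71597633 -1.05018151]
go [ 0.   0.3 92.7] [-0.02 -0.03 -0.  ]
```

View pics/w3.png

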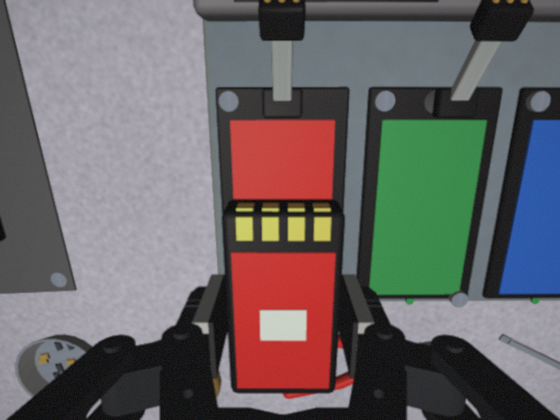

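Pack is held over the red bay. The red pad's head edge is at (231,120)–(335,120), and the green pad's corners are (381,120), (488,120), (464,294), (370,293). I'll use these to refine the bay positions.

Run:
```python
from h import *
p=np.load("w3.npy",allow_pickle=True).item()
w=ray(p,[(381,120),(488,120),(464,294),(370,293)],.053)
d=(w[0]+w[1]-w[2]-w[3])/2
print("green",w.mean(0),np.linalg.norm(d),np.linalg.norm(w[0]-w[1]),np.arctan2(d[1],d[0]),BAY["green"])
w=ray(p,[(231,120),(335,120)],.053);print(np.linalg.norm(w[0]-w[1]),w.mean(0)-.062*np.array([np.cos(.11),np.sin(.11),0]))
```

```text
green [ 0.48225672 -0.09930816  0.053     ] 0.12305121011687462 0.06747521726977358 0.13203634348460103 (0.4809, -0.0991)
0.06516203716396364 [ 0.47103992 -0.0034251   0.053     ]
```

send_rows(
  increments=[
    [[0.5, 0, 35], [0, 0, 0], -1],
    [[0.5, 0, 65], [0, 0, 0], -1],
    [[0.5, 0, 83], [0, 0, 0], -1],
    [[0.5, 0, 90], [0, 0, 0], -1],
    [[0.5, 0, 93], [0, 0, 0], -1],
    [[0.5, 0, 93], [0, 0, 0], -1],
    [[0.5, 0, 93], [0, 0, 0], 0],
    [[0.5, 0, 93], [0, 0, 0], 0.4],
    [[0.5, 0, 93], [0, 0, 0], 0.4],
    [[0.5, 0, 93], [0, 0, 0], 0.4],
  ],
)

```text
clock: 6.45
position: [0.469, -0.0041, 0.0606]
tool_rot: [3.142, -0.001, 0.112]
force: [0.6, 0.7, 0.5]
grip_width: 0.0598
finger_force: 0.0
```

send_rows(
  increments=[
    [[0, 0, 0], [0, 0, 0], 0.5],
    [[0, 0, -10], [0, 0, 0], 0.6],
    [[0, 0, -50], [0, 0, 0], 0.6],
    [[0, 0, -90], [0, 0, 0], 0.6],
    [[0, 0, -110], [0, 0, 0], 1],
    [[0, 0, -110], [0, 0, 0], 1],
  ],
)

```text
clock: 7.05
position: [0.4701, -0.0041, 0.1736]
tool_rot: [3.141, -0.005, 0.112]
force: [0.1, 0.1, -1.1]
grip_width: 0.0853
finger_force: 0.0
```

Run:
```python
from h import *
o=observe();print(o["clock"],o["position"],o["tool_rot"])
im=grab_frame("wrist")
go(.463,.285,.16,1.645)
cv2.imwrite("pics/w4.png",im)
```

```text
7.05 [ 0.47011124 -0.00414044  0.17355445] [ 3.14111062 -0.00492508  0.11205792]
go [  25.9 -288.1   11.9] [  0.15  -0.12 -87.82]
```

View pics/w4.png

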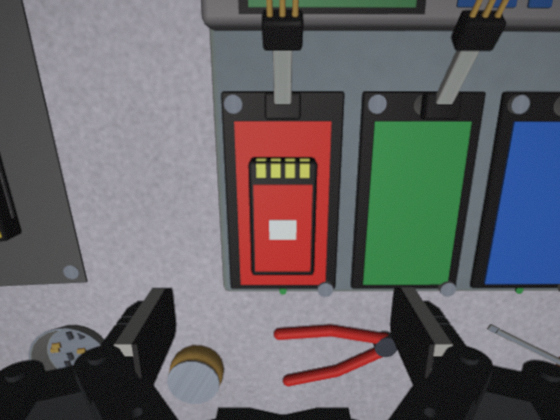

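Red lies on its pad with outline (249,160), (317,160), (314,275), (251,275), against pad edges at rows 121–287. I'll check the offset numerically.

```bash
cat >> h.py <<'E'
def placed(p,pack,pad,h):
    a=ray(p,pack,.053+h);b=ray(p,pad,.053);m=lambda w:(lambda d:np.arctan2(d[1],d[0]))(w[0]+w[1]-w[2]-w[3])
    y=m(b);e=a.mean(0)-b.mean(0)
    print("along",(e[0]*np.cos(y)+e[1]*np.sin(y))*1e3,"across",(-e[0]*np.sin(y)+e[1]*np.cos(y))*1e3,"dyaw",m(a)-y)
E
python3 - <<'E'
from h import *
p=camera_params("wrist")
placed(p,[(249,160),(317,160),(314,275),(251,275)],[(234,121),(332,121),(328,287),(242,288)],.02)
go(.463,.285,.16,1.645)
E
```

```text
along -1.0006993938642454 across 0.9803946474357408 dyaw -0.016571900631587783
go [  25.9 -288.1   11.9] [  0.15  -0.12 -87.82]
```

send_rows(
  increments=[
    [[2.6, -29, 1], [0, 0, -8.5], 1],
    [[5.2, -58, 2], [0, 0, -17], 1],
    [[8, -87, 4], [0, 0, -25.5], 1],
    [[10, -116, 5], [0, 0, -34], 1],
    [[13, -145, 6], [0, 0, -42.5], 1],
    [[16, -174, 7], [0, 0, -51], 1],
    [[18, -203, 8], [0, 0, -59.5], 1],
    [[21, -232, 9], [0, 0, -68], 1],
    [[24, -261, 11], [0, 0, -76.5], 1],
    [[26, -288, 12], [0, 0, -85], 1],
  ],
)

```text
clock: 8.1
position: [0.4617, 0.2861, 0.1574]
tool_rot: [-3.14, 0.0, 1.602]
force: [-0.2, -0.3, -0.2]
grip_width: 0.0855
finger_force: 0.0
```

send_rows(
  increments=[
    [[0, 0, 0], [0, 0, -2.8], 1],
    [[0, 0, 0], [0, 0, -2.8], 1],
  ],
)

```text
clock: 8.3
position: [0.4616, 0.2852, 0.1573]
tool_rot: [-3.14, 0.0, 1.647]
force: [-0.5, 0.7, 0.5]
grip_width: 0.0854
finger_force: 0.0
```

Run:
```python
from h import *
o=observe();print(o["clock"],o["position"],o["tool_rot"],o["qpos"])
p=camera_params("wrist");np.save("w5.npy",p,allow_pickle=True)
cv2.imwrite("pics/w5.png",grab_frame("wrist"))
go(.463,.285,.034,1.645)
```

```text
8.3 [0.4615671  0.28522982 0.15725066] [-3.13956178e+00  2.41855529e-04  1.64674942e+00] [-0.19014689  0.55824302 -0.65116834  1.86272108  0.43288855  0.8677139
 -0.97894032]
go [  0.4   1.4 123.4] [-0.09  0.03 -0.08]
```

View pics/w5.png

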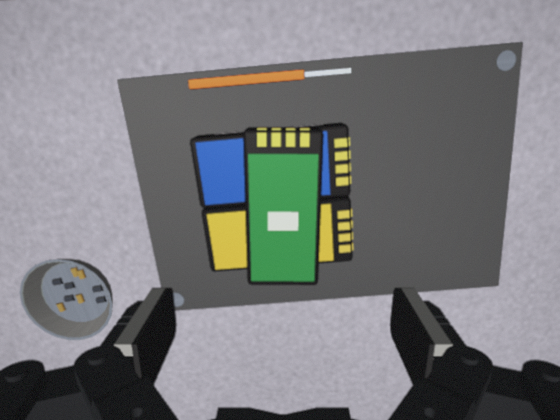

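Green outline is about (246,130), (324,130), (317,283), (249,282), undisturbed.

Run:
```python
from h import *
inhand("w5.npy",[(246,130),(324,130),(317,283),(249,282)],.047)
```

```text
centre [0.4627 0.287  0.047 ] len 0.1119 yaw 1.634 offset in tool mm [  2.4   1.2 110.4] dyaw -0.009
```

send_rows(
  increments=[
    [[2.4, 1.2, 40], [0, 0, 0.4], 1],
    [[2.4, 1.2, 75], [0, 0, 0.4], 1],
    [[2.4, 1.2, 100], [0, 0, 0.4], 1],
    [[2.4, 1.2, 115], [0, 0, 0.4], 1],
    [[2.4, 1.2, 123], [0, 0, 0.4], 1],
    [[2.4, 1.2, 123], [0, 0, 0.4], 0.4],
    [[2.4, 1.2, 123], [0, 0, 0.4], 0.3],
    [[2.4, 1.2, 123], [0, 0, 0.4], 0.1],
    [[2.4, 1.2, 123], [0, 0, 0.4], -0.2],
    [[2.4, 1.2, 123], [0, 0, 0.4], -1],
  ],
)

```text
clock: 9.35
position: [0.4639, 0.2877, 0.0366]
tool_rot: [3.14, -0.001, 1.637]
force: [-0.9, -0.9, 7.1]
grip_width: 0.0529
finger_force: 41.4
```

send_rows(
  increments=[
    [[0, 0, 0], [0, 0, 0], -1],
    [[0, 0, 0], [0, 0, 0], -1],
    [[0, 0, 0], [0, 0, 0], -1],
  ],
)

```text
clock: 9.65
position: [0.4638, 0.2877, 0.0366]
tool_rot: [3.14, -0.001, 1.637]
force: [-2.7, -0.1, 6.4]
grip_width: 0.0527
finger_force: 41.4
```

send_rows(
  increments=[
    [[0, 0, -10], [0, 0, 0], -1],
    [[0, 0, -40], [0, 0, 0], -1],
    [[0, 0, -80], [0, 0, 0], -1],
    [[0, 0, -120], [0, 0, 0], -1],
    [[0, 0, -120], [0, 0, 0], -1],
    [[0, 0, -120], [0, 0, 0], -1],
  ],
)

```text
clock: 10.25
position: [0.4639, 0.2874, 0.1569]
tool_rot: [3.139, -0.001, 1.637]
force: [-1.0, 0.3, -1.7]
grip_width: 0.0527
finger_force: 42.8
```

Run:
```python
from h import *
o=observe();print(o["clock"],o["position"],o["tool_rot"],o["qpos"])
p=camera_params("wrist");np.save("w6.npy",p,allow_pickle=True)
cv2.imwrite("pics/w6.png",grab_frame("wrist"))
over("green",0,.154)
```

```text
10.25 [0.46388954 0.2873689  0.15690598] [ 3.13920972e+00 -6.66423216e-04  1.63721270e+00] [-0.19309536  0.56105239 -0.6504222   1.85870781  0.43809425  0.86603593
 -0.99287155]
go [-386.5   -8.3    1.8] [ 4.000e-02 -2.000e-02  8.736e+01]
```

View pics/w6.png

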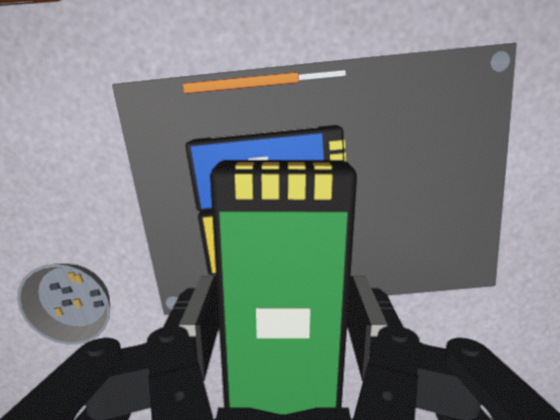

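Green is held. Its contact edge is at (214,168)–(355,168).

Run:
```python
from h import *
p=np.load("w6.npy",allow_pickle=True).item();o=observe()
w=ray(p,[(214,168),(355,168)],o["position"][2]+.0104)
print(R.from_euler("xyz",o["tool_rot"]).inv().apply(w-o["position"])*1e3)
```

```text
[[ 56.05003799 -23.29526279 -10.42288027]
 [ 55.95737381  26.88074396 -10.38872488]]
```

send_rows(
  increments=[
    [[-35, -1, -10], [0, 0, 8.5], -1],
    [[-70, -1, -10], [0, 0, 17], -1],
    [[-105, -2, -10], [0, 0, 25.5], -1],
    [[-140, -3, -10], [0, 0, 34], -1],
    [[-175, -4, -10], [0, 0, 42.5], -1],
    [[-215, -5, -10], [0, 0, 51], -1],
    [[-255, -5, -10], [0, 0, 59.5], -1],
    [[-300, -6, -10], [0, 0, 68], -1],
    [[-345, -7, -10], [0, 0, 76.5], -1],
    [[-386.5, -8.3, -10], [0, 0, 85], -1],
  ],
)

```text
clock: 11.3
position: [0.4801, -0.1008, 0.1646]
tool_rot: [-3.141, 0.001, 0.148]
force: [1.4, 1.5, -2.3]
grip_width: 0.0527
finger_force: 42.8
```

send_rows(
  increments=[
    [[0, 0, 0], [0, 0, 2.4], -1],
    [[0, 0, 0], [0, 0, 2.4], -1],
    [[0, 0, 0], [0, 0, 2.4], -1],
  ],
)

```text
clock: 11.6
position: [0.4806, -0.0979, 0.1648]
tool_rot: [-3.141, 0.001, 0.115]
force: [0.3, 0.2, -1.5]
grip_width: 0.0526
finger_force: 42.8
```

Run:
```python
from h import *
o=observe();print(o["clock"],o["grip_width"],o["force"],o["position"])
over("green",-.0005,.0655)
```

```text
11.6 0.052634596703601266 [ 0.34931657  0.1920596  -1.51703505] [ 0.48063112 -0.09788514  0.16478342]
go [ 0.7  1.3 99.3] [-0.03  0.06  0.15]
```

send_rows(
  increments=[
    [[0.7, 1.3, 35], [0, 0, 0], -1],
    [[0.7, 1.3, 65], [0, 0, 0], -1],
    [[0.7, 1.3, 86], [0, 0, 0], -1],
    [[0.7, 1.3, 96], [0, 0, 0], -1],
    [[0.7, 1.3, 99], [0, 0, 0], -1],
    [[0.7, 1.3, 99], [0, 0, 0], -1],
    [[0.7, 1.3, 99], [0, 0, 0], 0.2],
    [[0.7, 1.3, 99], [0, 0, 0], 0.6],
    [[0.7, 1.3, 99], [0, 0, 0], 0.6],
    [[0.7, 1.3, 99], [0, 0, 0], 0.6],
  ],
)

```text
clock: 12.6
position: [0.482, -0.1, 0.0667]
tool_rot: [3.141, -0.001, 0.112]
force: [1.4, 0.5, 0.7]
grip_width: 0.0682
finger_force: 0.0
```

send_rows(
  increments=[
    [[0, 0, 0], [0, 0, 0], 0.6],
    [[0, 0, -10], [0, 0, 0], 0.6],
    [[0, 0, -50], [0, 0, 0], 0.6],
    [[0, 0, -90], [0, 0, 0], 0.6],
    [[0, 0, -110], [0, 0, 0], 1],
    [[0, 0, -110], [0, 0, 0], 1],
    [[0, 0, -110], [0, 0, 0], 1],
  ],
)

```text
clock: 13.3
position: [0.4818, -0.1001, 0.1768]
tool_rot: [3.141, -0.001, 0.112]
force: [0.9, -0.9, -0.2]
grip_width: 0.0852
finger_force: 0.0
```

Run:
```python
from h import *
o=observe();print(o["clock"],o["grip_width"],o["force"],o["position"])
p=camera_params("wrist");np.save("w7.npy",p,allow_pickle=True)
cv2.imwrite("pics/w7.png",grab_frame("wrist"))
go(.45,.285,.25,.165)
```

```text
13.3 0.08517678554802602 [ 0.87726711 -0.94852853 -0.20101408] [ 0.48176508 -0.10005839  0.17679884]
go [  11.9 -386.1  -73.9] [-0.    0.02 -3.02]
```

View pics/w7.png

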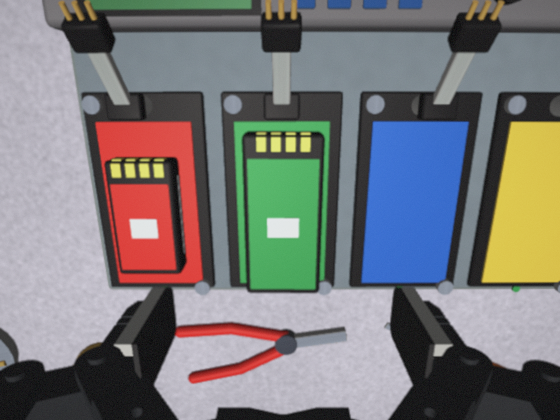

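Green is on its pad: pack outline (243,135), (324,135), (318,291), (248,291); pad (234,122), (330,122), (327,286), (240,286). I'm checking the numbers and moving back over the pile.

Run:
```python
from h import *
p=np.load("w7.npy",allow_pickle=True).item()
placed(p,[(243,135),(324,135),(318,291),(248,291)],[(234,122),(330,122),(327,286),(240,286)],.022)
```

```text
along 0.7538478796294177 across -0.2896164559641559 dyaw -0.011422664230039986
```

send_rows(
  increments=[
    [[1, -40, -30], [0, 0, -1], 1],
    [[2, -80, -60], [0, 0, -3], 1],
    [[4, -120, -74], [0, 0, -3], 1],
    [[6, -165, -74], [0, 0, -3], 1],
    [[8, -210, -74], [0, 0, -3], 1],
    [[10, -255, -74], [0, 0, -3], 1],
    [[12, -300, -74], [0, 0, -3], 1],
    [[12, -345, -74], [0, 0, -3], 1],
    [[12, -386, -74], [0, 0, -3], 1],
    [[12, -386, -74], [0, 0, -3], 1],
  ],
)

```text
clock: 14.35
position: [0.4482, 0.2903, 0.2491]
tool_rot: [-3.14, 0.002, 0.171]
force: [-0.0, -0.6, 0.4]
grip_width: 0.0855
finger_force: 0.0
```

send_rows(
  increments=[
    [[0, 0, 0], [0, 0, 0], 0.5],
    [[0, 0, 0], [0, 0, 0], 0],
    [[0, 0, 0], [0, 0, 0], -0.4],
  ],
)

```text
clock: 14.65
position: [0.4507, 0.2838, 0.25]
tool_rot: [3.141, 0.0, 0.163]
force: [0.0, -0.2, -0.2]
grip_width: 0.0439
finger_force: 0.0
```

```bash
cat >> h.py <<'E'
def labels(z,cam="wrist",cols=("blue","yellow"),save=None):
    p=camera_params(cam);im=grab_frame(cam)
    if save: cv2.imwrite(save,im)
    hsv=cv2.cvtColor(im,cv2.COLOR_BGR2HSV)
    rng=dict(blue=(100,130),yellow=(22,33))
    for c in cols:
        m=cv2.inRange(hsv,(rng[c][0],100,60),(rng[c][1],255,255));m=cv2.morphologyEx(m,cv2.MORPH_OPEN,np.ones((5,5)))
        for k in cv2.findContours(m,0,2)[0]:
            if cv2.contourArea(k)<800: continue
            b=cv2.approxPolyDP(k,6,True).reshape(-1,2).astype(float)+0.
            w=ray(p,cv2.boxPoints(cv2.minAreaRect(ray(p,k.reshape(-1,2),z)[:,:2].astype(np.float32))) if 0 else k.reshape(-1,2),z)
            r=cv2.minAreaRect((w[:,:2]*1000).astype(np.float32));(x,y),(a,bb),t=r
            if a<bb: t-=90
            print(c,"label centre",round(x,1),round(y,1),"size",round(max(a,bb),1),round(min(a,bb),1),"yaw",np.radians((t+90)%180-90).round(3),"px",k.reshape(-1,2).mean(0).round())
E
python3 - <<'E'
from h import *
o=observe();print(o["clock"],o["grip_width"],o["position"],o["tool_rot"])
labels(.025,save="pics/w8.png")
E
```

```text
14.65 0.043918384175115545 [0.45070607 0.28383052 0.25002202] [3.14103190e+00 4.63989743e-04 1.63202612e-01]
blue label centre 445.8 312.0 size 96.2 48.4 yaw 0.159 px [249. 185.]
yellow label centre 454.6 257.9 size 96.2 49.2 yaw 0.162 px [311. 187.]
```

Run:
```python
from h import *
print(observe()["qpos"]);go(.3853,.2466,.1,.162)
```

```text
[-0.34572537  0.37943888 -0.42906296  1.80500012  0.18476695  0.99695565
 -2.25625136]
go [-70.6  26.2 150.2] [0.02 0.01 0.07]
```

send_rows(
  increments=[
    [[-35, 13, 40], [0, 0, 0], -0.53],
    [[-70.6, 26, 80], [0, 0, 0], -0.53],
    [[-70.6, 26, 120], [0, 0, 0], -0.53],
    [[-70.6, 26, 150], [0, 0, 0], -0.53],
    [[-70.6, 26, 150], [0, 0, 0], -0.53],
    [[-70.6, 26, 150], [0, 0, 0], -0.53],
  ],
)

```text
clock: 15.3
position: [0.3854, 0.2478, 0.101]
tool_rot: [3.142, 0.0, 0.164]
force: [-0.9, 0.6, 0.7]
grip_width: 0.0199
finger_force: 0.0
```

Run:
```python
from h import *
o=observe();print(o["clock"],o["grip_width"],o["position"],o["tool_rot"],o["qpos"]);go(.3853,.2466,.012,.162)
```

```text
15.3 0.019911439677446702 [0.38537369 0.24775344 0.1009998 ] [3.14153479e+00 2.05302971e-04 1.64342779e-01] [-0.41185456  0.49114381 -0.36944298  2.12309013  0.3163205   0.5791095
 -2.41476452]
go [-0.2  1.1 89. ] [0.   0.01 0.13]
```

send_rows(
  increments=[
    [[0, 1, 40], [0, 0, 0], -0.53],
    [[0, 1, 70], [0, 0, 0], -0.53],
    [[0, 1, 83], [0, 0, 0], -0.53],
    [[0, 1, 88], [0, 0, 0], -0.53],
    [[0, 1, 88], [0, 0, 0], -0.53],
  ],
)

```text
clock: 15.8
position: [0.3859, 0.2473, 0.0132]
tool_rot: [-3.141, -0.001, 0.165]
force: [-0.2, -0.1, -0.8]
grip_width: 0.0201
finger_force: 0.0
```

send_rows(
  increments=[
    [[5, 0, 0], [0, 0, 0], -0.53],
    [[10, 0, 0], [0, 0, 0], -0.53],
    [[15, 0, 0], [0, 0, 0], -0.53],
    [[20, 0, 0], [0, 0, 0], -0.53],
    [[26, 0, 0], [0, 0, 0], -0.53],
    [[32, 0, 0], [0, 0, 0], -0.53],
    [[38, 0, 0], [0, 0, 0], -0.53],
    [[44, 0, 0], [0, 0, 0], -0.53],
    [[50, 0, 0], [0, 0, 0], -0.53],
    [[50, 0, 0], [0, 0, 0], -0.53],
  ],
)

```text
clock: 16.8
position: [0.4355, 0.2551, 0.0123]
tool_rot: [-3.141, -0.001, 0.164]
force: [0.7, -0.7, 0.4]
grip_width: 0.0201
finger_force: 0.0
```

Run:
```python
from h import *
o=observe();print(o["clock"],o["force"],o["position"],o["tool_rot"],o["qpos"]);labels(.025,"top",save="pics/t2.png")
```

```text
16.8 [ 0.72020298 -0.67106108  0.39499565] [0.43546235 0.25511428 0.01228226] [-3.14125642e+00 -6.59527894e-04  1.64212849e-01] [-0.46276591  0.69829984 -0.2474277   2.04218782  0.37619697  0.44296909
 -2.40314302]
blue label centre 496.9 -202.0 size 133.0 73.6 yaw 0.113 px [389. 202.]
blue label centre 935.4 417.9 size 138.2 116.7 yaw 0.199 px [149.  29.]
yellow label centre 508.2 -300.1 size 133.5 74.2 yaw 0.113 px [429. 196.]
```

Run:
```python
from h import *
labels(.025,save="pics/w9.png")
```

```text
blue label centre 446.4 311.6 size 94.4 47.8 yaw 0.162 px [126. 279.]
yellow label centre 497.2 264.6 size 90.4 47.7 yaw 0.163 px [291. 138.]
```

send_rows(
  increments=[
    [[6, 0, 0], [0, 0, 0], -0.53],
    [[12, 0, 0], [0, 0, 0], -0.53],
    [[18, 0, 0], [0, 0, 0], -0.53],
    [[24, 0, 0], [0, 0, 0], -0.53],
    [[30, 0, 0], [0, 0, 0], -0.53],
    [[36, 0, 0], [0, 0, 0], -0.53],
    [[41, 0, 0], [0, 0, 0], -0.53],
    [[45, 0, 0], [0, 0, 0], -0.53],
    [[48, 0, 0], [0, 0, 0], -0.53],
    [[48, 0, 0], [0, 0, 0], -0.53],
  ],
)

```text
clock: 17.9
position: [0.4823, 0.2629, 0.0123]
tool_rot: [-3.141, -0.0, 0.165]
force: [0.1, 0.3, 0.1]
grip_width: 0.0201
finger_force: 0.0
```

send_rows(
  increments=[
    [[-8, 0, 0], [0, 0, 0], -0.53],
    [[-8, 0, -40], [0, 0, 0], -0.5],
    [[-8, 0, -80], [0, 0, 0], 0],
    [[-8, 0, -130], [0, 0, 0], 0.5],
    [[-8, 0, -170], [0, 0, 0], 1],
    [[-8, 0, -170], [0, 0, 0], 1],
    [[-8, 0, -170], [0, 0, 0], 1],
  ],
)

```text
clock: 18.6
position: [0.4738, 0.2614, 0.1829]
tool_rot: [-3.141, -0.002, 0.165]
force: [0.0, -0.1, -0.4]
grip_width: 0.0853
finger_force: 0.0
```

Run:
```python
from h import *
o=observe();print(o["clock"],o["force"],o["position"],o["tool_rot"],o["qpos"]);labels(.025,save="pics/w10.png")
```

```text
18.6 [ 0.02903689 -0.07531624 -0.42406232] [0.47378548 0.26144977 0.18288502] [-3.14148120e+00 -1.61627370e-03  1.64781817e-01] [-0.32878426  0.46976768 -0.38327859  1.85762008  0.22712893  0.85534196
 -2.23015255]
blue label centre 445.8 311.7 size 95.6 48.8 yaw 0.163 px [211. 226.]
yellow label centre 546.0 272.7 size 96.0 48.5 yaw 0.164 px [284. 103.]
```

send_rows(
  increments=[
    [[40, 0.4, 20], [0, 0, 0], 1],
    [[79, 0.4, 50], [0, 0, 0], 1],
    [[79, 0.4, 95], [0, 0, 0], 1],
    [[79, 0.4, 130], [0, 0, 0], 1],
    [[79, 0.4, 155], [0, 0, 0], 1],
    [[79, 0.4, 166], [0, 0, 0], 1],
    [[79, 0.4, 169], [0, 0, 0], 1],
    [[79, 0.4, 169], [0, 0, 0], 0.5],
    [[79, 0.4, 169], [0, 0, 0], 0.3],
    [[79, 0.4, 169], [0, 0, 0], 0],
  ],
)

```text
clock: 19.65
position: [0.5526, 0.2744, 0.0148]
tool_rot: [-3.141, -0.002, 0.165]
force: [-1.2, 0.1, 3.7]
grip_width: 0.0524
finger_force: 41.3
```

send_rows(
  increments=[
    [[0, 0, 0], [0, 0, 0], -0.3],
    [[0, 0, 0], [0, 0, 0], -1],
    [[0, 0, 0], [0, 0, 0], -1],
    [[0, 0, 0], [0, 0, 0], -1],
  ],
)

```text
clock: 20.05
position: [0.5526, 0.2743, 0.0148]
tool_rot: [-3.141, -0.002, 0.165]
force: [-0.5, -1.7, 5.5]
grip_width: 0.0529
finger_force: 41.4
```

send_rows(
  increments=[
    [[0, 0, -10], [0, 0, 0], -1],
    [[0, 0, -40], [0, 0, 0], -1],
    [[0, 0, -80], [0, 0, 0], -1],
    [[0, 0, -120], [0, 0, 0], -1],
    [[0, 0, -155], [0, 0, 0], -1],
    [[0, 0, -155], [0, 0, 0], -1],
    [[0, 0, -155], [0, 0, 0], -1],
  ],
)

```text
clock: 20.75
position: [0.5522, 0.274, 0.1697]
tool_rot: [-3.141, -0.002, 0.165]
force: [-0.9, -1.0, -2.8]
grip_width: 0.0525
finger_force: 43.3
```

Run:
```python
from h import *
o=observe();print(o["clock"],o["force"],o["position"],o["tool_rot"],o["qpos"]);labels(.025,save="pics/w11.png")
over("yellow",0,.175)
```

```text
20.75 [-0.87496876 -0.95013232 -2.76191958] [0.55224044 0.27400863 0.16965475] [-3.14120569e+00 -1.95611782e-03  1.64530463e-01] [-0.31160029  0.59510699 -0.36175224  1.66997401  0.2525192   0.92079391
 -2.17604009]
yellow label centre 444.5 257.1 size 207.8 103.9 yaw 0.166 px [283. 325.]
go [-141.   548.    -6.5] [ 0.01 -0.01  2.98]
```

View pics/w11.png

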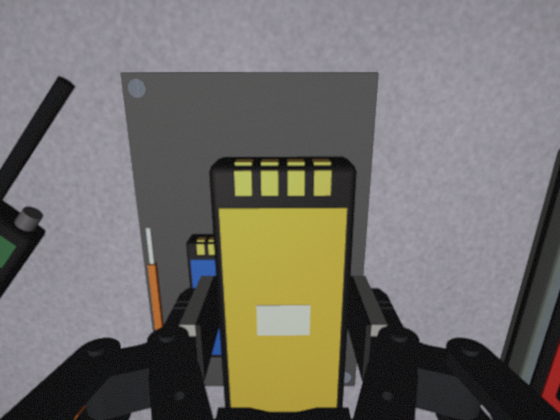

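Yellow is held squarely with its contact edge at row 165. Carrying it to the yellow bay.

send_rows(
  increments=[
    [[-12, 48, -4], [0, 0, 0], -1],
    [[-24, 94, -6], [0, 0, 0], -1],
    [[-36, 140, -6], [0, 0, 1], -1],
    [[-48, 186, -6], [0, 0, 1], -1],
    [[-60, 232, -6], [0, 0, 2], -1],
    [[-72, 278, -6], [0, 0, 2], -1],
    [[-84, 324, -6], [0, 0, 3], -1],
    [[-96, 370, -6], [0, 0, 3], -1],
    [[-108, 416, -6], [0, 0, 3], -1],
    [[-120, 462, -6], [0, 0, 3], -1],
  ],
)

```text
clock: 21.8
position: [0.5082, -0.203, 0.1733]
tool_rot: [-3.141, 0.002, 0.113]
force: [1.9, -1.0, -2.0]
grip_width: 0.0525
finger_force: 43.3
```

Run:
```python
from h import *
over("yellow",.001,.175)
```

```text
go [-16.5  85.7  -1.7] [-0.05  0.1  -0.01]
```

send_rows(
  increments=[
    [[-17, 42, 0], [0, 0, 0], -1],
    [[-22.5, 86, 0], [0, 0, 0], -1],
    [[-22.5, 86, 0], [0, 0, 0], -1],
    [[-22.5, 86, 0], [0, 0, 0], -1],
    [[-22.5, 86, 0], [0, 0, 0], -1],
  ],
)

```text
clock: 22.3
position: [0.4965, -0.2882, 0.1736]
tool_rot: [-3.14, 0.001, 0.114]
force: [0.5, 0.0, -2.0]
grip_width: 0.0523
finger_force: 43.4
```

Run:
```python
from h import *
print(observe()["position"],observe()["clock"]);over("yellow",.001,.0655)
```

```text
[ 0.49651651 -0.28820027  0.17355177] 22.3
go [  4.9   2.5 108. ] [-0.07  0.06  0.05]
```

send_rows(
  increments=[
    [[5.2, 2.5, 40], [0, 0, 0], -1],
    [[5.2, 2.5, 72], [0, 0, 0], -1],
    [[5.2, 2.5, 94], [0, 0, 0], -1],
    [[5.2, 2.5, 105], [0, 0, 0], -1],
    [[5.2, 2.5, 108], [0, 0, 0], -1],
    [[5.2, 2.5, 108], [0, 0, 0], -1],
    [[5.2, 2.5, 108], [0, 0, 0], 0.2],
    [[5.2, 2.5, 108], [0, 0, 0], 0.6],
    [[5.2, 2.5, 108], [0, 0, 0], 0.6],
    [[5.2, 2.5, 108], [0, 0, 0], 0.6],
  ],
)

```text
clock: 23.3
position: [0.5023, -0.2914, 0.0668]
tool_rot: [3.141, -0.001, 0.112]
force: [-0.5, -0.2, -0.1]
grip_width: 0.0681
finger_force: 0.0
```

send_rows(
  increments=[
    [[0, 0, 0], [0, 0, 0], 0.6],
    [[0, 0, -10], [0, 0, 0], 0.6],
    [[0, 0, -50], [0, 0, 0], 0.6],
    [[0, 0, -90], [0, 0, 0], 0.6],
    [[0, 0, -110], [0, 0, 0], 1],
    [[0, 0, -110], [0, 0, 0], 1],
    [[0, 0, -110], [0, 0, 0], 1],
  ],
)

```text
clock: 24.0
position: [0.5022, -0.2913, 0.1769]
tool_rot: [3.141, -0.001, 0.112]
force: [0.3, 0.6, 0.1]
grip_width: 0.0854
finger_force: 0.0
```

Run:
```python
from h import *
o=observe();print(o["clock"],o["grip_width"],o["position"])
p=camera_params("wrist");np.save("w12.npy",p,allow_pickle=True)
cv2.imwrite("pics/w12.png",grab_frame("wrist"))
go(.4525,.3125,.19,.163)
```

```text
24.0 0.0853590626624776 [ 0.50215021 -0.29134345  0.17694386]
go [  18.7 -605.3  -13.7] [-0.01  0.02 -2.9 ]
```

send_rows(
  increments=[
    [[2, -45, -14], [0, 0, 0], 1],
    [[3, -90, -14], [0, 0, 0], 1],
    [[5, -137, -14], [0, 0, 0], 1],
    [[6, -184, -14], [0, 0, -1], 1],
    [[7, -231, -14], [0, 0, -1], 1],
    [[9, -278, -14], [0, 0, -1], 1],
    [[10, -325, -14], [0, 0, -2], 1],
    [[12, -372, -14], [0, 0, -2], 1],
    [[13, -419, -14], [0, 0, -3], 1],
    [[15, -466, -14], [0, 0, -3], 1],
  ],
)

```text
clock: 25.05
position: [0.4638, 0.1752, 0.1896]
tool_rot: [3.141, 0.001, 0.165]
force: [1.9, -0.4, -0.1]
grip_width: 0.0857
finger_force: 0.0
```

send_rows(
  increments=[
    [[2, -45, 0], [0, 0, 0], 1],
    [[-4, -90, 0], [0, 0, 0], 1],
    [[-4, -139, 0], [0, 0, 0], 1],
    [[-4, -139, 0], [0, 0, 0], 1],
    [[-4, -139, 0], [0, 0, 0], 1],
    [[-4, -139, 0], [0, 0, 0], 1],
  ],
)

```text
clock: 25.65
position: [0.438, 0.3089, 0.1896]
tool_rot: [3.141, 0.001, 0.164]
force: [-0.2, -0.9, 0.3]
grip_width: 0.0856
finger_force: 0.0
```

Run:
```python
from h import *
o=observe();print(o["clock"],o["grip_width"],o["qpos"],o["tool_rot"],o["position"])
labels(.025)
go(.4525,.3125,.0145,.163)
```

```text
25.65 0.08561418044803035 [-0.38822312  0.4633501  -0.45071149  1.8593989   0.256071    0.87751127
 -2.36971403] [3.14056172e+00 1.20051161e-03 1.63951166e-01] [0.43801817 0.3088874  0.18963073]
blue label centre 446.2 311.8 size 95.5 48.6 yaw 0.165 px [284. 169.]
go [ 14.8  -1.6 175.4] [0.05 0.04 0.02]
```

send_rows(
  increments=[
    [[15.5, -2, 40], [0, 0, 0], 1],
    [[15.5, -2, 85], [0, 0, 0], 1],
    [[15.5, -2, 125], [0, 0, 0], 1],
    [[15.5, -2, 155], [0, 0, 0], 1],
    [[15.5, -2, 170], [0, 0, 0], 1],
    [[15.5, -2, 175], [0, 0, 0], 1],
    [[15.5, -2, 175], [0, 0, 0], 1],
    [[15.5, -2, 175], [0, 0, 0], 0.5],
    [[15.5, -2, 175], [0, 0, 0], 0.3],
    [[15.5, -2, 175], [0, 0, 0], 0],
  ],
)

```text
clock: 26.7
position: [0.4536, 0.3146, 0.0165]
tool_rot: [-3.141, -0.001, 0.164]
force: [-1.8, -2.4, 11.8]
grip_width: 0.0527
finger_force: 39.6
```

send_rows(
  increments=[
    [[0, 0, 0], [0, 0, 0], -0.3],
    [[0, 0, 0], [0, 0, 0], -1],
    [[0, 0, 0], [0, 0, 0], -1],
    [[0, 0, 0], [0, 0, 0], -1],
  ],
)

```text
clock: 27.1
position: [0.4536, 0.3146, 0.0165]
tool_rot: [-3.141, -0.002, 0.164]
force: [-1.2, -0.5, 10.9]
grip_width: 0.0527
finger_force: 39.8
```

send_rows(
  increments=[
    [[0, 0, -10], [0, 0, 0], -1],
    [[0, 0, -40], [0, 0, 0], -1],
    [[0, 0, -80], [0, 0, 0], -1],
    [[0, 0, -120], [0, 0, 0], -1],
    [[0, 0, -155], [0, 0, 0], -1],
    [[0, 0, -155], [0, 0, 0], -1],
    [[0, 0, -155], [0, 0, 0], -1],
  ],
)

```text
clock: 27.8
position: [0.4532, 0.3144, 0.1713]
tool_rot: [-3.141, -0.002, 0.164]
force: [-0.1, 1.0, -2.9]
grip_width: 0.0526
finger_force: 43.3
```

Run:
```python
from h import *
o=observe();print(o["clock"],o["force"],o["position"],o["tool_rot"])
im=grab_frame("wrist");cv2.imwrite("pics/w13.png",im)
def rows(f):
    im=cv2.imread(f) if isinstance(f,str) else f
    g=cv2.GaussianBlur(im,(3,3),0)[130:240,283].astype(int)
    # first dark row, and label start (saturated)
    return 130+np.argmax(g.sum(1)<150), 130+np.argmax((g.max(1)-g.min(1)>70)&(np.arange(110)>50))
for f in("pics/w6.png","pics/w11.png",im): print(rows(f))
over("blue",0,.175)
```

```text
27.8 [-0.07473829  1.03548319 -2.94356667] [0.45321956 0.31436389 0.17131523] [-3.14108337e+00 -1.65419216e-03  1.64473798e-01]
(np.int64(132), np.int64(213))
(np.int64(157), np.int64(208))
(np.int64(160), np.int64(211))
go [-45.  508.1  -4.6] [ 0.01 -0.    2.98]
```

send_rows(
  increments=[
    [[-4, 48, -4], [0, 0, 0], -1],
    [[-9, 97, -5], [0, 0, 0], -1],
    [[-13, 145, -5], [0, 0, 1], -1],
    [[-17, 193, -5], [0, 0, 1], -1],
    [[-21, 242, -5], [0, 0, 2], -1],
    [[-26, 290, -5], [0, 0, 2], -1],
    [[-30, 338, -5], [0, 0, 3], -1],
    [[-34, 387, -5], [0, 0, 3], -1],
    [[-39, 435, -5], [0, 0, 3], -1],
    [[-43, 480, -5], [0, 0, 3], -1],
  ],
)

```text
clock: 28.85
position: [0.4883, -0.1682, 0.1742]
tool_rot: [-3.141, 0.002, 0.112]
force: [0.7, 0.6, -2.6]
grip_width: 0.0519
finger_force: 43.3
```

send_rows(
  increments=[
    [[-1, 28, 0], [0, 0, 0], -1],
    [[-1, 28, 0], [0, 0, 0], -1],
    [[-1, 28, 0], [0, 0, 0], -1],
    [[-1, 28, 0], [0, 0, 0], -1],
  ],
)

```text
clock: 29.25
position: [0.4912, -0.1927, 0.1747]
tool_rot: [-3.141, 0.001, 0.114]
force: [-0.9, 0.8, -1.8]
grip_width: 0.0521
finger_force: 43.4
```

Run:
```python
from h import *
print(observe()["position"],observe()["clock"],observe()["grip_width"]);over("blue",.0003,.0675)
```

```text
[ 0.49117496 -0.19268844  0.17467717] 29.25 0.052110430144038565
go [1.000e-01 2.000e+00 1.072e+02] [-0.06  0.06  0.06]
```

send_rows(
  increments=[
    [[0.5, 2, 40], [0, 0, 0], -1],
    [[0.5, 2, 72], [0, 0, 0], -1],
    [[0.5, 2, 94], [0, 0, 0], -1],
    [[0.5, 2, 104], [0, 0, 0], -1],
    [[0.5, 2, 107], [0, 0, 0], -1],
    [[0.5, 2, 107], [0, 0, 0], -1],
    [[0.5, 2, 107], [0, 0, 0], 0.2],
    [[0.5, 2, 107], [0, 0, 0], 0.6],
    [[0.5, 2, 107], [0, 0, 0], 0.6],
    [[0.5, 2, 107], [0, 0, 0], 0.6],
  ],
)

```text
clock: 30.25
position: [0.4924, -0.1961, 0.0687]
tool_rot: [3.141, -0.001, 0.112]
force: [0.2, 0.8, -0.7]
grip_width: 0.0679
finger_force: 0.0
```

send_rows(
  increments=[
    [[0, 0, 0], [0, 0, 0], 0.6],
    [[0, 0, -10], [0, 0, 0], 0.6],
    [[0, 0, -50], [0, 0, 0], 0.6],
    [[0, 0, -90], [0, 0, 0], 0.6],
    [[0, 0, -130], [0, 0, 0], 1],
    [[0, 0, -165], [0, 0, 0], 1],
    [[0, 0, -165], [0, 0, 0], 1],
    [[0, 0, -165], [0, 0, 0], 1],
  ],
)

```text
clock: 31.05
position: [0.4923, -0.196, 0.2344]
tool_rot: [3.141, -0.002, 0.112]
force: [-1.2, 0.1, -0.6]
grip_width: 0.0855
finger_force: 0.0
```

Run:
```python
from h import *
o=observe();print(o["clock"],o["grip_width"],o["force"],o["position"])
p=camera_params("wrist");np.save("w14.npy",p,allow_pickle=True)
im=grab_frame("wrist");cv2.imwrite("pics/w14.png",im[90:350])
cv2.imwrite("pics/w14b.png",cv2.resize(im,None,fx=1.4,fy=1.4,interpolation=cv2.INTER_CUBIC))
```

```text
31.05 0.08547786971374119 [-1.19084961  0.08676703 -0.60224123] [ 0.49226386 -0.19601159  0.23443926]
```

View pics/w14b.png

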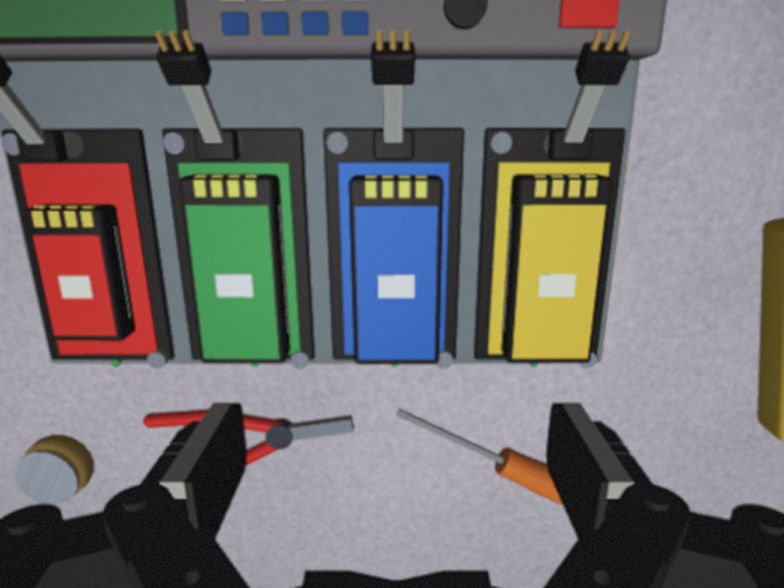

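All four packs lie label up on their own pads with contacts towards the posts. Blue's outline is (351,180)–(438,361) and yellow's (518,180)–(592,361) in the enlarged picture. I'll check both numerically.

Run:
```python
from h import *
p=np.load("w14.npy",allow_pickle=True).item();s=lambda q:np.array(q)/1.4
placed(p,s([(351,180),(442,180),(438,361),(355,361)]),s([(338,163),(450,163),(444,354),(343,354)]),.022)
placed(p,s([(517,180),(608,180),(592,361),(511,361)]),s([(498,163),(610,163),(593,355),(488,355)]),.022)
```

```text
along -1.5048686633705706 across -1.7045131901222887 dyaw 0.004173975656476384
along -1.1556294895961285 across 0.11889550519165895 dyaw 0.015622853675825832
```

```bash
python3 -c "
from workcell import *
print(job_done())"
```

```text
the job is handed in; nothing more can be done
None
```

All four packs are on the pads of their own colour, label up, with contacts towards the probe arms. The last camera checks put each within about 2 mm of its pad centre, and the job was handed in at about 31 s.

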